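# Close up the bur rail and pull the bur cassette

### The job

Slide the grey cassette dock along its rail until it butts flush against the wooden bur block, with no gap left, and keep it there. Then pinch the two spring catches on the sides of the white cassette together, lift the cassette straight up out of the dock and finish still holding it by the pinched catches: upright, still, with its underside at least 10 cm above the bench. Leave the solder pot, the dapping block and the wood block where they stand.

Things in the scene. Friction and masses are not known exactly. Their poses are not given: they have to be found in the camera images.
- rail: low aluminium rail fixed to the bench, 50 wide (x) x 250 long (y) x 12 mm high. Origin on the bench top, near the rail's middle; x across (away from the robot at yaw 0), y along the rail, z up. Its yaw is -0.2 to 0.55 rad. A black end cap, 18 mm high, closes it at y = +130 to +138 mm
- block_face (a point): centre of the face of the wooden bur block that looks at the dock, 34 mm above the bench; axes as the rail's. The block is fixed on the rail's -y end and reaches 46 mm from here along -y; it is 67 mm wide (x), its top 56 mm above the bench, with thin steel burs standing in it up to 72 mm above the bench
- dock: grey dock, loose (0.6 kg), riding on the rail: an open-topped well, 67 (x) x 64 (y) x 38 mm high over its floor, with skirts that straddle the rail with 1.5 mm play a side. Origin under its floor's centre, 12 mm above the bench; axes as the rail's; rim 50 mm above the bench. It starts 25 to 55 mm from the bur block and is flush when its origin is 32 mm from block_face along y
- dock_push (a point): centre of the dock's outer end face that looks away from the bur block (32 mm from the dock's origin along +y, 37 mm above the bench); push here along the rail's -y to close the gap (3 to 6 N slide it). The face is 67 mm wide and reaches from 12 to 50 mm above the bench
- cassette: loose white bur cassette standing in the dock, 0.1 to 0.3 kg, 76 mm high. Origin at the centre of its underside (16 mm above the bench when seated), axes as the rail's. Its lower 34 mm is 50 x 50 mm and sits in the dock with 1.5 mm clearance all round; above, the body is 30 (x) x 50 mm (y), with a 34 x 52 mm cap on top. It comes straight up
- catch_front (a joint): how far the grey spring catch on the cassette's -x side is pressed in towards the cassette, in m: 0 = out, 0.006 = fully in. Spring: 3 N to start, 6.6 N fully in; springs back when let go. Its hook lies about 3 mm under the dock's side wall and locks the cassette until both catches are in by 4 mm or more
- catch_back (a joint): the same for the catch on the cassette's +x side
- catch_front_pad (a point): middle of the outer face of the front catch, 55 mm above the cassette's underside. The flat catch is 24 mm wide (y); above the dock's rim it is free from 50 to 85 mm above the bench when seated. Across both catches: 50 mm when out, 38 mm when both are fully in
- catch_back_pad (a point): the same point of the back catch
- solder_pot: bystander: beige ceramic pot, 48 mm across, 26 mm high, beyond the rail; origin under its centre
- dapping_block: bystander: 45 mm brass-coloured cube with a dish in its top, beyond the rail; origin under its centre
- wood_block: bystander: wooden block 55 x 85 x 38 mm on the right of the rail; origin under its centre
- lamp_end (a point): not to be touched: near end of the fat cream lamp tube (about 60 mm thick) that hangs 0.24 to 0.30 m above the bench on the robot's left; it runs from here away to the left (+y, 0.57 m long). A torch stand 0.3 m high stands about 0.48 m from the robot on the left too: from the left, swing in 0.4 m above the bench, about 0.5 m out
- vice_top (a point): not to be touched: middle of the top of the blue bench vice, 0.12 m above the bench, on the robot's side of the rail; the vice is fixed and reaches about 80 mm from here towards the rail (+x), 120 mm towards the robot, 70 mm to either side
Things that resemble listed ones, but are neither listed nor needed, are in the scene too. Leave any orange look-alike of the dock alone.

How it is judged:
By the outcome, as a careful person would: the job done as asked, in the order asked, and still so for the second after the job is handed in, while the arm keeps its last pose, push and grip.
It also fails if it takes over 58 s, if anything falls off the work surface, if the arm or the gripper's body presses on something with over 40 N, if the wrist force passes 120 N, or if a joint passes its speed limit or range.

### The arm

A 6-joint arm with a two-finger parallel gripper is mounted at the origin on a cart in front of the work surface, level with it; the furniture and walls round the work are solid. World frame = base frame: x ahead of the robot, y to its left, z up, the work surface at z = 0. Lengths are in mm, angles in degrees, forces in N, time in s.
With the tool pointing down it reaches from about 325 to 850 mm from the base axis. Payload 4.4 kg.
Tool frame: the origin (TCP) lies where the fingers leave the gripper's body, on its centre line; the fingertips stand 97 mm ahead of it and the grasp point (between the pads) lies 78 mm ahead of it; z points along the fingers, y is the line along which they close (so a half turn about z gives the same grasp; the last joint's range is limited). The gripper opens to 94 mm and grips with 3 to 60 N. Pads are 16 mm wide; open, the fingers measure 119 mm over their backs; the gripper's body (75 mm by 177 mm) begins 78 mm behind the grasp point.
Start: joints at [67.58, 11.837, 88.321, -0, 79.842, -8.623], TCP at [137.136, 558.41, 302.647] pointing down, gripper open.
Joint ranges: [-156.59, 156.59], [-49.26, 127.26], [12.9, 141.05], [-63.56, 243.56], [4.71, 150.69], [-161.64, 161.64]. Speed limits (degrees/s): [159.86, 159.86, 180, 180, 180, 180].

### API

Orientations are given as a 3x3 rotation matrix whose columns are the frame's x, y, z axes.
In Python, from bench import read_state, read_camera, finish_job, find_in gives the robot as it stands.
- The arm moves only by the tool apply_moves, never from a script. Its argument "deltas" is a list of rows, each an object with "fingers": the finger opening in m, from 0 to 0.094; "translation": the shift along the tool's x, y, z in m, a list of three; "turn": the turn about the tool's z in rad. A call has exactly 10 rows; each row is the pose to reach, as a shift and turn from the pose commanded when the call began, along the tool's axes at that moment; what a row does not reach only later rows make up. A row lasts 1/12 s, in which the tool goes at most 41.7 mm and 7.16 degrees, less where a joint would pass 70% of its speed; a pose out of reach is approached as far as the arm can. A call with a gripper value outside its range is refused whole. The fingers move at their own pace and stop on an object; "newtons" is the grip in N (left out, the last holds). Time passes only in rows, so rows that repeat a pose let the fingers close, or fill a call up. It gives the time, the measured TCP pose, the force, the opening and the grip force at its end, in the units of the state.
- read_state(): the state, without advancing time (a new reading comes with each control period).
- read_camera(name): name is "scene" or "top" or "wrist"; returns a dict with "image" (384x512x3 uint8, blue, green, red), "z_map" (384x512 float32, mm along the optical axis (not along the pixel's ray), 0 where there is no reading), "vfov" (degrees; the focal length in pixels is half the picture's height over the tangent of half this angle, whatever the lens; pixels are square), "cx", "cy" (the principal point, pixels), "k1" (the pictures are not rectified: a ray, as slopes to the right and down, at radius r is drawn at 1 + k1 r^2 times it, then the intrinsics apply), "view" (4x4, takes a point from world to camera coordinates); the wrist camera has in their place "hand_eye" (4x4, takes a point from camera to tool coordinates, whose origin is the TCP and whose axes are the flange's). Camera axes: x right, y down, z forward; pixel columns grow to the right and rows downward; lengths in mm; the calibration is good to about 2 mm. A picture is of the moment at which its call begins: read the wrist's pose just before it.
- finish_job(): hands the job in; it is judged then, once.
Trained networks look in the newest picture that a camera, given by its name, has taken for a name from the list of things; names that differ only in an ending like _2 or _b are one class to them, and where a whole thing is asked for, a point or a joint stands for the part that bears it (a point fixed in the world has none). Each returns a list of dicts, best first, with "score" (0 to 1); they miss things now and then, are a little off and sometimes report something else, mostly with a low value. They report only what shows in the picture. A call takes as long as a camera call. They do not tell look-alikes from the thing itself.
- find_in(query, camera): "at" ([x, y, z] in mm, in the coordinates of the camera as it stood for that picture, good to about 4 mm: the middle of the surface that is visible of it).
The state is a dict: "t": time; "joint_positions": joint angles; "joint_velocities": joint speeds; "tau": joint torques, N m; "eef_pos": TCP position; "eef_rot": TCP orientation; "contact_force": force on the tool from outside, world axes, zero at the start; "torque": the same for the moment, N m; "grip_width": finger opening in mm; "gripper_force": force on a finger pad.
Only numpy, scipy, OpenCV 4.12 (cv2) and the standard library are available. Lean on these libraries where they do the work, as an engineer would, in place of code of your own. Each camera call takes 0.05 s, during which the arm holds its last target. There are 200 camera calls.

## Working session

There is one attempt and no reset: what is moved stays moved. The work goes in short steps, Python scripts to look and compute and a tool call to move; the robot and the scene stay as the last step left them, time stands still between calls to the robot, and variables do not carry over. Pictures are saved under pics/ and viewed, at most 10 in all, crops included, and the job is handed in when it is done.

Besides the shell and the picture viewer there is one more tool, called after "Emit:" by a JSON object that holds its "api" and its "payload", one argument or row to a line. apply_moves: Moves the arm, as the interface text tells. Its arguments: {"type":"object","properties":{"deltas":{"type":"array","items":{"type":"object","properties":{"fingers":{"type":"number"},"translation":{"type":"array","items":{"type":"number"}},"turn":{"type":"number"}}}},"newtons":{"type":"number"}},"required":["deltas"]}

```bash
mkdir -p pics; cat > h.py <<'E'
import numpy as np, cv2, json
from bench import read_state, read_camera, finish_job, find_in
def T(s):
    M=np.eye(4); M[:3,:3]=np.array(s["eef_rot"]).reshape(3,3); M[:3,3]=s["eef_pos"]; return M
def cam(name):
    s=read_state(); c=read_camera(name)
    c["c2w"]=T(s)@np.array(c["hand_eye"]) if name=="wrist" else np.linalg.inv(np.array(c["view"]))
    c["f"]=192/np.tan(np.radians(c["vfov"])/2); return c
def tow(c,p):
    p=np.atleast_2d(p); return p@c["c2w"][:3,:3].T+c["c2w"][:3,3]
def cloud(c):
    v,u=np.mgrid[:384,:512].astype(float)
    K=np.array([[c["f"],0,c["cx"]],[0,c["f"],c["cy"]],[0,0,1]])
    xy=cv2.undistortPoints(np.stack([u.ravel(),v.ravel()],1)[:,None],K,np.array([c["k1"],0,0,0,0]),None,None)[:,0] if False else None
    x=(u-c["cx"])/c["f"]; y=(v-c["cy"])/c["f"]; a,b=x.copy(),y.copy()
    for _ in range(20):
        r=1+c["k1"]*(a*a+b*b); a,b=x/r,y/r
    z=c["z_map"]; P=np.stack([a*z,b*z,z],-1)
    W=tow(c,P.reshape(-1,3)).reshape(384,512,3); W[z==0]=np.nan; return W
E
cat > a.py <<'E'
from h import *
for n in ["scene","top"]:
    c=cam(n); cv2.imwrite(f"pics/{n}1.png",c["image"]); np.savez(f"{n}1.npz",W=cloud(c),im=c["image"])
    print(n,c["c2w"][:3,3].round(),c["f"],c["k1"])
    for q in ["rail","dock","cassette","catch_front_pad","catch_back_pad","catch_front","dock_push","solder_pot","dapping_block","wood_block","vice_top","lamp_end"]:
        try: print(q,[(np.round(tow(c,d["at"])[0]).tolist(),round(d["score"],2)) for d in find_in(q,n)[:4]])
        except Exception as e: print(q,e)
print(read_state())
E
python3 a.py
```

```text
scene [ 158. -742.  566.] 390.8619332645396 -0.0893488699798035
rail [([638.0, -151.0, 31.0], 0.56), ([619.0, -79.0, 43.0], 0.33)]
dock [([618.0, -78.0, 42.0], 0.87), ([470.0, -284.0, 29.0], 0.61)]
cassette [([639.0, -66.0, 78.0], 0.77)]
catch_front_pad [([627.0, -57.0, 67.0], 0.44)]
catch_back_pad []
catch_front [([625.0, -60.0, 68.0], 0.5)]
dock_push [([622.0, -79.0, 43.0], 0.84), ([495.0, 66.0, 36.0], 0.69), ([467.0, -287.0, 24.0], 0.59)]
solder_pot [([771.0, -31.0, 15.0], 0.57), ([640.0, -65.0, 79.0], 0.57)]
dapping_block [([749.0, -148.0, 32.0], 0.97), ([639.0, -66.0, 77.0], 0.71)]
wood_block [([630.0, -348.0, 41.0], 0.71)]
vice_top it knows: block_face, cassette, catch_back, catch_back_pad, catch_front, catch_front_pad, dapping_block, dock, dock_push, rail, solder_pot, wood_block
lamp_end it knows: block_face, cassette, catch_back, catch_back_pad, catch_front, catch_front_pad, dapping_block, dock, dock_push, rail, solder_pot, wood_block
top [ 555.  -76. 1369.] 474.68342812765707 0.06343317752082844
rail [([652.0, -94.0, 14.0], 0.73)]
dock [([642.0, -58.0, 53.0], 0.71), ([507.0,
[... 862 characters left out ...]
7.98431881e+01, -8.62461921e+00]), 'joint_velocities': array([-0.12565891, -0.00634797,  0.09394454, -0.0500453 ,  0.04280939,
        0.04019252]), 'tau': array([-4.03406839e-04, -3.70907700e+01, -2.81762373e+01,  6.99688238e-02,
        2.76360149e-02,  1.57798758e-05]), 'eef_pos': array([137.15904129, 558.40169865, 302.66341804]), 'eef_rot': array([[-9.71148487e-01,  2.38475607e-01,  2.33386539e-05],
       [ 2.38475607e-01,  9.71148488e-01, -1.21714912e-05],
       [-2.55679022e-05, -6.25462558e-06, -1.00000000e+00]]), 'contact_force': array([0.34077601, 0.27456598, 0.49741386]), 'torque': array([0.02571315, 0.0308327 , 0.00229608]), 'gripper_force': 0.0, 'grip_width': 93.89643219315421}
```

View pics/scene1.png

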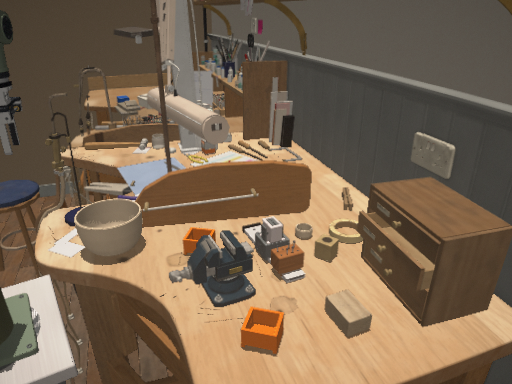

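View pics/top1.png

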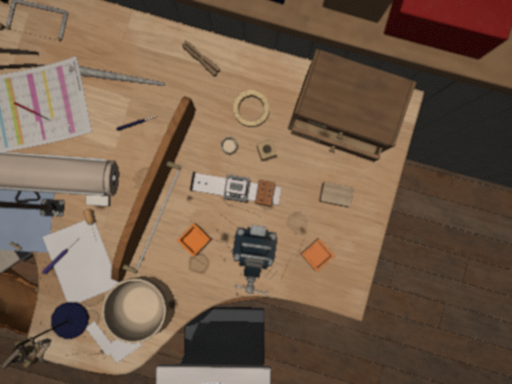

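```bash
python3 - <<'E'
from h import *
W=np.load("top1.npz")["W"]; im=np.load("top1.npz")["im"]
def box(u0,u1,v0,v1,lo,hi=999):
    P=W[v0:v1,u0:u1].reshape(-1,3); P=P[(P[:,2]>lo)&(P[:,2]<hi)]
    print((u0,u1,v0,v1),len(P), np.percentile(P,[0,2,50,98,100],axis=0).round().tolist() if len(P) else '')
    return P
print("lamp");box(60,120,145,205,150)
print("panel");box(110,195,95,285,50)
print("vice");box(225,285,220,295,80)
print("bowl/left");box(60,170,270,345,30)
print("stand");box(0,60,330,384,100)
print("stand2");box(0,60,0,384,250)
# heights coarse map
W2=np.load("scene1.npz")["W"]
# region fits
P=np.vstack([W[170:215,185:290].reshape(-1,3)]);
for lo,hi,n in [(8,16,'rail'),(44,60,'dockblock'),(82,105,'cap')]:
    Q=P[(P[:,2]>lo)&(P[:,2]<hi)]
    r=cv2.minAreaRect(Q[:,:2].astype(np.float32)); print(n,len(Q),r,np.median(Q[:,2]))
b=im[165:215,180:290]; cv2.imwrite("pics/crop.png",cv2.resize(b,None,fx=7,fy=7,interpolation=cv2.INTER_CUBIC))
E
```

```text
lamp
(60, 120, 145, 205) 2132 [[615.0, 221.0, 215.0], [618.0, 226.0, 233.0], [656.0, 276.0, 291.0], [699.0, 338.0, 301.0], [703.0, 351.0, 304.0]]
panel
(110, 195, 95, 285) 4106 [[384.0, 67.0, 50.0], [398.0, 75.0, 56.0], [639.0, 173.0, 143.0], [867.0, 258.0, 277.0], [885.0, 279.0, 297.0]]
vice
(225, 285, 220, 295) 1320 [[368.0, -151.0, 80.0], [402.0, -145.0, 82.0], [481.0, -109.0, 113.0], [547.0, -71.0, 127.0], [553.0, -64.0, 131.0]]
bowl/left
(60, 170, 270, 345) 1655 [[237.0, 125.0, 30.0], [243.0, 128.0, 31.0], [306.0, 248.0, 75.0], [422.0, 290.0, 101.0], [428.0, 407.0, 116.0]]
stand
(0, 60, 330, 384) 697 [[224.0, 368.0, 102.0], [230.0, 374.0, 121.0], [256.0, 412.0, 258.0], [292.0, 445.0, 380.0], [299.0, 455.0, 384.0]]
stand2
(0, 60, 0, 384) 2687 [[224.0, 338.0, 250.0], [241.0, 344.0, 256.0], [653.0, 408.0, 292.0], [705.0, 471.0, 377.0], [709.0, 486.0, 384.0]]
rail 746 ((657.92578125, -40.570159912109375), (284.2208251953125, 98.2186508178711), 74.45458984375) 11.83216371455444
dockblock 587 ((650.166015625, -89.6869125366211), (138.70596313476562, 67.3629379272461), 81.60995483398438) 54.14548001563185
cap 279 ((654.9803466796875, -54.01997375488281), (54.11997604370117, 50.00819396972656), 81.48570251464844) 91.30375659620631
```

View pics/crop.png

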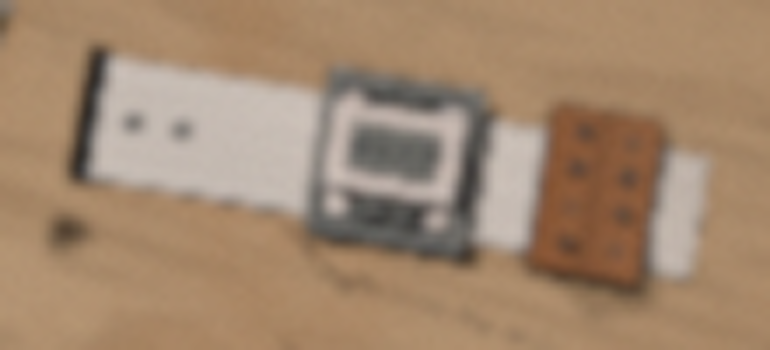

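```bash
python3 - <<'E'
from h import *
W2=np.load("scene1.npz")["W"]
for v,u in [(40,156),(80,159),(120,163),(160,167),(33,130),(36,143),(180,169),(110,188),(145,225),(190,90),(150,92),(120,52),(40,5)]:
    print((v,u),np.nanmedian(W2[v-1:v+2,u-1:u+2].reshape(-1,3),axis=0).round())
c=cam("wrist"); print(np.array(c["hand_eye"]).round(3),c["f"],c["k1"])
W=np.load("top1.npz")["W"]; P=W.reshape(-1,3); P=P[np.isfinite(P).all(1)]
Q=P[(P[:,2]>310)&(P[:,0]>-100)]; print(len(Q),Q.min(0),Q.max(0))
Q=P[(P[:,2]>30)&(P[:,0]>560)&(P[:,0]<760)&(P[:,1]>0)&(P[:,1]<230)]; print(len(Q),Q.min(0).round(),Q.max(0).round())
# dock/block/rail edges
P=W[165:220,180:295].reshape(-1,3); P=P[np.isfinite(P).all(1)]
im=np.load("top1.npz")["im"][165:220,180:295].reshape(-1,3)
E
```

```text
(40, 156) [580. 466. 492.]
(80, 159) [578. 465. 373.]
(120, 163) [580. 464. 245.]
(160, 167) [580. 465. 105.]
(33, 130) [ 860. 1712.  462.]
(36, 143) [ 942. 1718.  442.]
(180, 169) [494. 220. 141.]
(110, 188) [630. 371. 290.]
(145, 225) [974. 780.   3.]
(190, 90) [353. 690. -34.]
(150, 92) [4.400e+02 1.057e+03 1.000e+00]
(120, 52) [249. 409. 307.]
(40, 5) [177. 515. 514.]
[[ 1.0000e-03 -9.6300e-01 -2.7000e-01  7.9087e+01]
 [ 1.0000e+00  1.0000e-03  0.0000e+00  6.4900e-01]
 [ 0.0000e+00 -2.7000e-01  9.6300e-01 -8.1897e+01]
 [ 0.0000e+00  0.0000e+00  0.0000e+00  1.0000e+00]] 276.3906582357035 -0.006490119280893678
16740 [ 251.4811871  -490.79001491  311.0428345 ] [907.35400479 411.64762734 733.40274911]
2085 [561.  94.  30.] [760. 230. 302.]
```

Emit:
{"api": "apply_moves", "payload": {
  "deltas": [
    {"translation":[0,0,-0.041],"turn":0.1,"fingers":0.094},
    {"translation":[0,0,-0.082],"turn":0.2,"fingers":0.094},
    {"translation":[0,0,-0.123],"turn":0.3,"fingers":0.094},
    {"translation":[0,0,-0.164],"turn":0.4,"fingers":0.094},
    {"translation":[0,0,-0.205],"turn":0.5,"fingers":0.094},
    {"translation":[0,0,-0.246],"turn":0.6,"fingers":0.094},
    {"translation":[-0.035,-0.0195,-0.246],"turn":0.7,"fingers":0.094},
    {"translation":[-0.07,-0.039,-0.246],"turn":0.8,"fingers":0.094},
    {"translation":[-0.105,-0.0585,-0.246],"turn":0.9,"fingers":0.094},
    {"translation":[-0.14,-0.078,-0.246],"turn":1.0,"fingers":0.094}
  ]
}}

```text
t: 1.98
eef_pos: [255.2, 448.2, 549.1]
eef_rot: [[-0.321, 0.947, 0.001], [0.947, 0.321, 0.001], [0.0, 0.001, -1.0]]
contact_force: [0.5, 0.3, -0.4]
grip_width: 94.1
gripper_force: 0.0
```

```bash
python3 -c "
from h import *
s=read_state();print(s['t'],s['eef_pos'],s['eef_rot'],s['joint_positions'])"
```

```text
1.9833 [255.15693961 448.15810973 549.08610605] [[-3.20711951e-01  9.47176461e-01  7.71842048e-04]
 [ 9.47176654e-01  3.20711389e-01  7.69311135e-04]
 [ 4.81134863e-04  9.77798043e-04 -9.99999406e-01]] [ 5.07260439e+01  3.65268333e-01  7.26404489e+01 -6.61857066e-03
  1.06932166e+02  3.20181380e+01]
```

Emit:
{"api": "apply_moves", "payload": {
  "deltas": [
    {"translation":[-0.038,0.0137,0],"turn":0.1},
    {"translation":[-0.0754,0.0274,0],"turn":0.2},
    {"translation":[-0.113,0.0411,0],"turn":0.3},
    {"translation":[-0.151,0.0548,0],"turn":0.4},
    {"translation":[-0.188,0.0685,0],"turn":0.47},
    {"translation":[-0.226,0.0822,0],"turn":0.47},
    {"translation":[-0.264,0.0959,0],"turn":0.47},
    {"translation":[-0.305,0.103,0],"turn":0.47},
    {"translation":[-0.346,0.11,0],"turn":0.47},
    {"translation":[-0.387,0.117,0],"turn":0.47}
  ]
}}

```text
invalid input
```

Emit:
{"api": "apply_moves", "payload": {
  "deltas": [
    {"translation":[-0.038,0.0137,0],"turn":0.1,"fingers":0.094},
    {"translation":[-0.0754,0.0274,0],"turn":0.2,"fingers":0.094},
    {"translation":[-0.113,0.0411,0],"turn":0.3,"fingers":0.094},
    {"translation":[-0.151,0.0548,0],"turn":0.4,"fingers":0.094},
    {"translation":[-0.188,0.0685,0],"turn":0.47,"fingers":0.094},
    {"translation":[-0.226,0.0822,0],"turn":0.47,"fingers":0.094},
    {"translation":[-0.264,0.0959,0],"turn":0.47,"fingers":0.094},
    {"translation":[-0.305,0.103,0],"turn":0.47,"fingers":0.094},
    {"translation":[-0.346,0.11,0],"turn":0.47,"fingers":0.094},
    {"translation":[-0.387,0.117,0],"turn":0.47,"fingers":0.094}
  ]
}}

```text
t: 2.82
eef_pos: [491.1, 119.2, 548.8]
eef_rot: [[0.139, 0.99, 0.0], [0.99, -0.139, 0.0], [0.0, 0.0, -1.0]]
contact_force: [0.2, 1.0, 0.8]
grip_width: 94.3
gripper_force: 0.0
```

Emit:
{"api": "apply_moves", "payload": {
  "deltas": [
    {"translation":[-0.0157,0.0201,0.031],"turn":0,"fingers":0.094},
    {"translation":[-0.0313,0.0402,0.062],"turn":0,"fingers":0.094},
    {"translation":[-0.047,0.0603,0.093],"turn":0,"fingers":0.094},
    {"translation":[-0.0627,0.0804,0.124],"turn":0,"fingers":0.094},
    {"translation":[-0.0783,0.1006,0.155],"turn":0,"fingers":0.094},
    {"translation":[-0.094,0.1207,0.186],"turn":0,"fingers":0.094},
    {"translation":[-0.1097,0.1408,0.217],"turn":0,"fingers":0.094},
    {"translation":[-0.1253,0.1609,0.248],"turn":0,"fingers":0.094},
    {"translation":[-0.141,0.181,0.279],"turn":0,"fingers":0.094},
    {"translation":[-0.141,0.181,0.279],"turn":0,"fingers":0.094}
  ]
}}

```text
t: 3.65
eef_pos: [648.5, -46.8, 259.2]
eef_rot: [[0.143, 0.99, -0.014], [0.99, -0.143, 0.001], [-0.001, -0.015, -1.0]]
contact_force: [-1.2, -0.5, -1.8]
grip_width: 94.0
gripper_force: 0.0
```

```bash
cat > b.py <<'E'
from h import *; import sys
k=sys.argv[1]
c=cam("wrist"); cv2.imwrite(f"pics/w{k}.png",cv2.resize(c["image"],(768,576))); np.savez(f"w{k}.npz",W=cloud(c),im=c["image"])
for q in sys.argv[2:]:
    print(q,[(np.round(tow(c,d["at"])[0],1).tolist(),round(d["score"],2)) for d in find_in(q,"wrist")[:3]])
s=read_state(); print(s["t"],s["eef_pos"],s["joint_positions"])
E
python3 b.py 1 dock cassette block_face dock_push catch_front_pad catch_back_pad rail
```

```text
dock [([651.0, -32.6, 51.4], 0.84), ([502.5, 58.5, 26.5], 0.75), ([675.3, -49.5, 79.9], 0.59)]
cassette [([649.9, -51.2, 92.2], 0.75)]
block_face [([653.5, -3.8, 11.7], 0.85), ([630.9, -46.2, 82.2], 0.25)]
dock_push [([475.5, -272.4, 22.3], 0.95), ([501.0, 65.5, 25.8], 0.71), ([659.2, -30.6, 50.5], 0.67)]
catch_front_pad [([632.5, -47.5, 80.8], 0.77), ([657.0, -8.0, 12.2], 0.19)]
catch_back_pad [([678.5, -47.8, 78.3], 0.71), ([629.4, -44.4, 81.4], 0.33)]
rail [([651.5, -5.1, 10.2], 0.69)]
4.05 [650.65642733 -43.00856914 272.75755775] [-1.13800453e+01  2.22417437e+01  7.86075594e+01  5.21678061e-03
  7.88770285e+01 -3.42954351e+00]
```

View pics/w1.png

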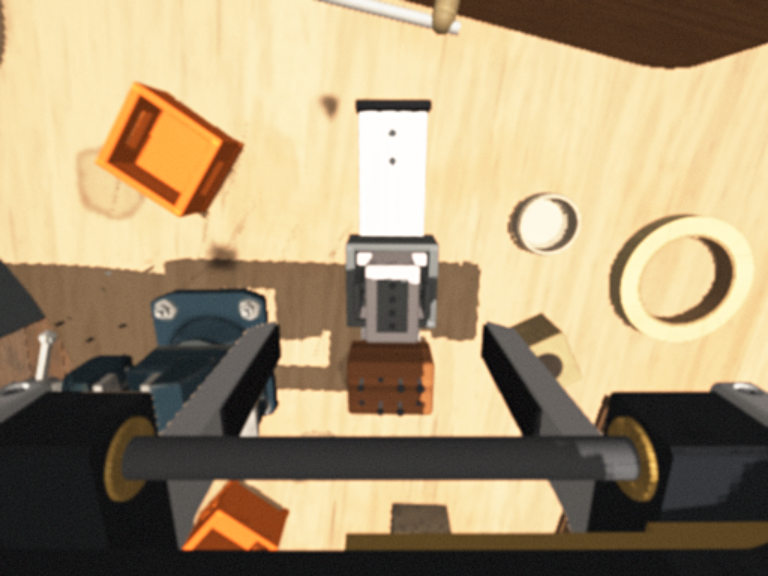

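```bash
python3 b.py 2 ; cat > fit.py <<'E'
from h import *; import sys
d=np.load(f"w{sys.argv[1]}.npz"); W=d["W"]; im=d["im"].astype(int)
P=W.reshape(-1,3); C=im.reshape(-1,3); 
ok=np.isfinite(P).all(1)&(P[:,0]>600)&(P[:,0]<710)&(P[:,1]>-160)&(P[:,1]<105); P=P[ok];C=C[ok]
# white rail top
m=(C.min(1)>190)&(P[:,2]>5)&(P[:,2]<20)&(C.max(1)-C.min(1)<35)
Q=P[m][:,:2].astype(np.float32); r=cv2.minAreaRect(Q); print("rail",len(Q),r,np.median(P[m][:,2]))
# long axis via edges: binned
y=Q[:,1]; e=[]
for a in np.arange(0,70,5):
    s=Q[(y>=a)&(y<a+5)]
    if len(s)>15: e.append((a+2.5,s[:,0].min(),s[:,0].max()))
e=np.array(e); k=np.polyfit(e[:,0],(e[:,1]+e[:,2])/2,1); print("centerline x=k0*y+k1",k,"yaw deg",-np.degrees(np.arctan(k[0])),"w",(e[:,2]-e[:,1]).mean())
th=-np.arctan(k[0]); ex=np.array([np.cos(th),np.sin(th)]); ey=np.array([-np.sin(th),np.cos(th)])
o=np.array([k[1],0.]); L=np.c_[(P[:,:2]-o)@ex,(P[:,:2]-o)@ey,P[:,2]]
def rep(n,m): 
    q=L[m]; print(n,len(q),np.percentile(q,[1,5,50,95,99],axis=0).round(1).tolist())
rim=(L[:,2]>45)&(L[:,2]<55)&(abs(L[:,0])<40)&(L[:,1]>-75)
rep("rim",rim)
rep("endcap",(L[:,1]>50)&(L[:,2]>14)&(L[:,2]<24))
rep("cap",(L[:,2]>86)&(L[:,2]<100))
br=(C[:,2]-C[:,0]>50)&(L[:,2]>40)&(abs(L[:,0])<36)&(L[:,1]<-60)
rep("block",br)
np.save("frame.npy",np.r_[o,ex,ey]); print("o,ex,ey",o,ex,ey)
for y0 in range(-60,20,4):
    q=L[(L[:,1]>=y0)&(L[:,1]<y0+4)&(abs(L[:,0])<30)]
    print(y0,np.percentile(q[:,2],[5,50,95]).round(),end=";")
E
python3 fit.py 2
```

```text
4.1 [650.50464535 -43.06015677 272.26192389] [-1.13869029e+01  2.22702555e+01  7.86286058e+01  4.45798389e-03
  7.88736175e+01 -3.43267750e+00]
rail 3211 ((657.6658935546875, -20.88555908203125), (181.07601928710938, 49.908321380615234), 81.9067611694336) 11.84771208107037
centerline x=k0*y+k1 [1.38847656e-01 6.60626294e+02] yaw deg -7.9048449433684675 w 49.439017159598215
rim 952 [[-34.0, -73.9, 45.5], [-32.9, -70.5, 47.9], [-2.7, -33.4, 49.8], [31.2, -23.1, 51.3], [32.3, -22.7, 54.5]]
endcap 374 [[-26.5, 69.3, 15.2], [-24.2, 69.4, 15.7], [-0.3, 72.6, 17.5], [24.8, 76.9, 18.8], [27.2, 77.0, 19.5]]
cap 2027 [[-17.1, -79.7, 89.8], [-15.3, -76.5, 90.8], [3.1, -47.0, 92.3], [27.7, 106.3, 96.6], [32.2, 108.6, 98.3]]
block 1727 [[-34.0, -156.7, 42.3], [-31.5, -154.3, 52.1], [-1.5, -131.6, 55.7], [28.6, -113.2, 57.0], [30.9, -112.6, 57.8]]
o,ex,ey [660.62629395   0.        ] [ 0.99049784 -0.1375283 ] [0.1375283  0.99049784]
-60 [51. 92. 93.];-56 [50. 92. 93.];-52 [49. 92. 93.];-48 [32. 91. 93.];-44 [39. 90. 93.];-40 [48. 92. 93.];-36 [48. 91. 93.];-32 [44. 70. 92.];-28 [ 50. 300. 302.];-24 [ 26. 306. 309.];-20 [288. 291. 310.];-16 [ 13. 288. 290.];-12 [-0. 12. 13.];-8 [-1. 12. 13.];-4 [-0. 12. 13.];0 [-1. 12. 13.];4 [-0. 12. 13.];8 [-0. 12. 13.];12 [-1. 12. 13.];16 [-0. 12. 13.];
```

Emit:
{"api": "apply_moves", "payload": {
  "newtons": 20,
  "deltas": [
    {"translation":[0.022,0.0015,0.0],"turn":0,"fingers":0.0},
    {"translation":[0.044,0.003,0.01],"turn":0,"fingers":0.0},
    {"translation":[0.045,0.003,0.04],"turn":0,"fingers":0.0},
    {"translation":[0.045,0.003,0.065],"turn":0,"fingers":0.0},
    {"translation":[0.045,0.003,0.09],"turn":0,"fingers":0.0},
    {"translation":[0.045,0.003,0.115],"turn":0,"fingers":0.0},
    {"translation":[0.045,0.003,0.13],"turn":0,"fingers":0.0},
    {"translation":[0.045,0.003,0.136],"turn":0,"fingers":0.0},
    {"translation":[0.045,0.003,0.136],"turn":0,"fingers":0.0},
    {"translation":[0.045,0.003,0.136],"turn":0,"fingers":0.0}
  ]
}}

```text
t: 4.93
eef_pos: [660.0, 0.5, 134.9]
eef_rot: [[0.139, 0.99, 0.002], [0.99, -0.139, -0.0], [0.0, 0.002, -1.0]]
contact_force: [0.1, -0.7, 0.7]
grip_width: 31.0
gripper_force: 0.0
```

```bash
cat > st.py <<'E'
from h import *
s=read_state(); f=np.load("frame.npy"); o,ex,ey=f[:2],f[2:4],f[4:]
p=np.array(s["eef_pos"]); d=p[:2]-o; F=np.array(s["contact_force"])
R=np.array(s["eef_rot"]).reshape(3,3)
print("t",round(s["t"],2),"rail xy z",(d@ex).round(2),(d@ey).round(2),p[2].round(2),"F x y z",(F[:2]@ex).round(1),(F[:2]@ey).round(1),F[2].round(1),"grip",s["grip_width"],s["gripper_force"])
print("tool yaw err deg",np.degrees(np.arctan2(R[:2,1]@ey,R[:2,1]@ex)).round(2),"tilt",R[:2,2].round(4), np.abs(s["joint_velocities"]).max().round(2))
E
python3 st.py; python3 b.py 3
```

```text
t 4.93 rail xy z -0.7 0.38 134.9 F x y z 0.2 -0.7 0.7 grip 31.011626030899606 0.0
tool yaw err deg -0.1 tilt [ 0.0018 -0.0002] 1.23
4.9833 [6.60536250e+02 3.55539229e-01 1.35686312e+02] [-7.46794819e+00  3.13963654e+01  8.28218605e+01  8.85379730e-04
  6.55889114e+01  5.39726454e-01]
```

View pics/w3.png

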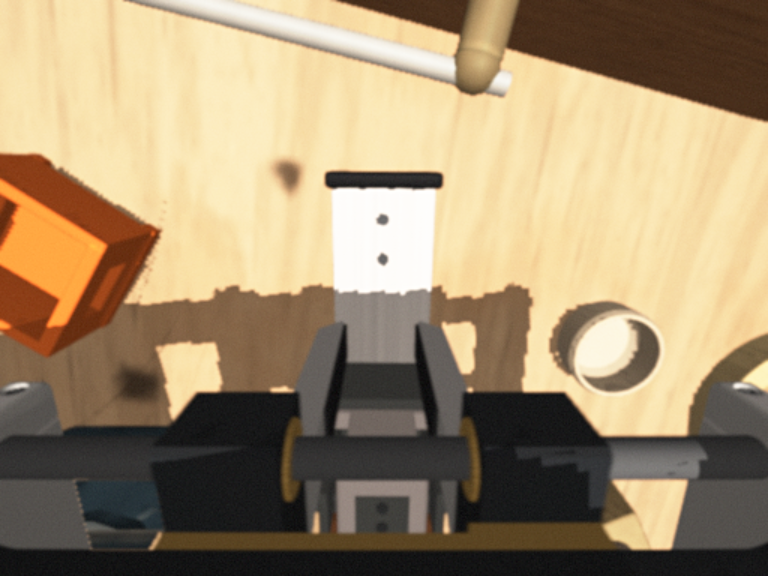

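Emit:
{"api": "apply_moves", "payload": {
  "newtons": 20,
  "deltas": [
    {"translation":[-0.004,0,0],"turn":0,"fingers":0.03},
    {"translation":[-0.008,0,0],"turn":0,"fingers":0.03},
    {"translation":[-0.011,0,0],"turn":0,"fingers":0.03},
    {"translation":[-0.014,0,0],"turn":0,"fingers":0.03},
    {"translation":[-0.017,0,0],"turn":0,"fingers":0.03},
    {"translation":[-0.02,0,0],"turn":0,"fingers":0.03},
    {"translation":[-0.023,0,0],"turn":0,"fingers":0.03},
    {"translation":[-0.026,0,0],"turn":0,"fingers":0.03},
    {"translation":[-0.029,0,0],"turn":0,"fingers":0.03},
    {"translation":[-0.032,0,0],"turn":0,"fingers":0.03}
  ]
}}

```text
t: 5.82
eef_pos: [655.6, -29.9, 134.6]
eef_rot: [[0.14, 0.99, 0.002], [0.99, -0.14, 0.003], [0.004, 0.002, -1.0]]
contact_force: [1.6, 6.7, 1.6]
grip_width: 30.3
gripper_force: 2.8
```

```bash
python3 st.py
```

```text
t 5.82 rail xy z -0.84 -30.28 134.61 F x y z 0.7 6.9 1.6 grip 30.27071156199499 2.8444575145840645
tool yaw err deg -0.12 tilt [0.0021 0.0033] 3.17
```

Emit:
{"api": "apply_moves", "payload": {
  "newtons": 20,
  "deltas": [
    {"translation":[-0.0015,0,0],"turn":0,"fingers":0.03},
    {"translation":[-0.003,0,0],"turn":0,"fingers":0.03},
    {"translation":[-0.0045,0,0],"turn":0,"fingers":0.03},
    {"translation":[-0.006,0,0],"turn":0,"fingers":0.03},
    {"translation":[-0.007,0,0],"turn":0,"fingers":0.03},
    {"translation":[-0.008,0,0],"turn":0,"fingers":0.03},
    {"translation":[-0.009,0,0],"turn":0,"fingers":0.03},
    {"translation":[-0.01,0,0],"turn":0,"fingers":0.03},
    {"translation":[-0.0105,0,0],"turn":0,"fingers":0.03},
    {"translation":[-0.011,0,0],"turn":0,"fingers":0.03}
  ]
}}

```text
t: 6.65
eef_pos: [654.3, -39.9, 134.6]
eef_rot: [[0.14, 0.99, 0.003], [0.99, -0.14, 0.005], [0.005, 0.002, -1.0]]
contact_force: [1.7, 9.4, 2.0]
grip_width: 30.0
gripper_force: 4.5
```

```bash
python3 st.py
```

```text
t 6.65 rail xy z -0.82 -40.38 134.64 F x y z 0.4 9.5 2.0 grip 29.99452126919924 4.476241618394852
tool yaw err deg -0.14 tilt [0.0026 0.005 ] 0.55
```

Emit:
{"api": "apply_moves", "payload": {
  "newtons": 20,
  "deltas": [
    {"translation":[-0.0005,0,0],"turn":0,"fingers":0.03},
    {"translation":[-0.001,0,0],"turn":0,"fingers":0.03},
    {"translation":[-0.0015,0,0],"turn":0,"fingers":0.03},
    {"translation":[-0.002,0,0],"turn":0,"fingers":0.03},
    {"translation":[-0.0025,0,0],"turn":0,"fingers":0.03},
    {"translation":[-0.003,0,0],"turn":0,"fingers":0.03},
    {"translation":[-0.003,0,0],"turn":0,"fingers":0.03},
    {"translation":[-0.003,0,0],"turn":0,"fingers":0.03},
    {"translation":[-0.003,0,0],"turn":0,"fingers":0.03},
    {"translation":[-0.003,0,0],"turn":0,"fingers":0.03}
  ]
}}

```text
t: 7.48
eef_pos: [654.4, -40.5, 134.6]
eef_rot: [[0.14, 0.99, 0.004], [0.99, -0.14, 0.009], [0.01, 0.003, -1.0]]
contact_force: [3.1, 12.9, 2.1]
grip_width: 30.2
gripper_force: 6.9
```

```bash
python3 st.py
```

```text
t 7.48 rail xy z -0.64 -40.98 134.64 F x y z 1.3 13.2 2.1 grip 30.205093099740548 6.935273073613644
tool yaw err deg -0.17 tilt [0.004  0.0091] 0.06
```

Emit:
{"api": "apply_moves", "payload": {
  "newtons": 20,
  "deltas": [
    {"translation":[-0.002,0,0],"turn":0,"fingers":0.03},
    {"translation":[-0.004,0,0],"turn":0,"fingers":0.03},
    {"translation":[-0.004,0,0],"turn":0,"fingers":0.03},
    {"translation":[-0.001,0,0],"turn":0,"fingers":0.03},
    {"translation":[0.003,0,0],"turn":0,"fingers":0.03},
    {"translation":[0.015,0,0],"turn":0,"fingers":0.03},
    {"translation":[0.032,0,-0.01],"turn":0,"fingers":0.03},
    {"translation":[0.034,0,-0.045],"turn":0,"fingers":0.03},
    {"translation":[0.034,0,-0.085],"turn":0,"fingers":0.06},
    {"translation":[0.034,0,-0.11],"turn":0,"fingers":0.094}
  ]
}}

```text
t: 8.32
eef_pos: [658.5, -11.4, 246.9]
eef_rot: [[0.139, 0.99, 0.003], [0.99, -0.139, -0.001], [-0.001, 0.003, -1.0]]
contact_force: [0.6, 0.5, 0.2]
grip_width: 39.9
gripper_force: 0.0
```

Emit:
{"api": "apply_moves", "payload": {
  "newtons": 20,
  "deltas": [
    {"translation":[-0.01,0,-0.01],"turn":0,"fingers":0.094},
    {"translation":[-0.025,0,-0.02],"turn":0,"fingers":0.094},
    {"translation":[-0.04,0,-0.025],"turn":0,"fingers":0.094},
    {"translation":[-0.05,0,-0.025],"turn":0,"fingers":0.094},
    {"translation":[-0.055,0,-0.025],"turn":0,"fingers":0.094},
    {"translation":[-0.055,0,-0.025],"turn":0,"fingers":0.094},
    {"translation":[-0.055,0,-0.025],"turn":0,"fingers":0.094},
    {"translation":[-0.055,0,-0.025],"turn":0,"fingers":0.094},
    {"translation":[-0.055,0,-0.025],"turn":0,"fingers":0.094},
    {"translation":[-0.055,0,-0.025],"turn":0,"fingers":0.094}
  ]
}}

```text
t: 9.15
eef_pos: [650.0, -65.4, 268.2]
eef_rot: [[0.139, 0.99, -0.001], [0.99, -0.139, 0.0], [0.0, -0.001, -1.0]]
contact_force: [0.8, -0.3, -0.5]
grip_width: 94.2
gripper_force: 0.0
```

```bash
python3 st.py; python3 b.py 4 cassette catch_front_pad catch_back_pad dock; cp frame.npy f0.npy; python3 fit.py 4; python3 - <<'E'
from h import *
W=np.load("w4.npz")["W"].reshape(-1,3); f=np.load("f0.npy"); o,ex,ey=f[:2],f[2:4],f[4:]
W=W[np.isfinite(W).all(1)]; L=np.c_[(W[:,:2]-o)@ex,(W[:,:2]-o)@ey,W[:,2]]
for n,m in [("cap",(L[:,2]>90)&(L[:,2]<95)&(abs(L[:,0])<25)&(abs(L[:,1]+80)<40)),("catch?",(L[:,2]>60)&(L[:,2]<88)&(abs(L[:,0])<32)&(abs(L[:,1]+80)<28)),("rim",(L[:,2]>47)&(L[:,2]<53)&(abs(L[:,0])<40)&(L[:,1]>-112)&(L[:,1]<-30))]:
    print(n,m.sum(),np.percentile(L[m],[1,5,50,95,99],axis=0).round(1).tolist())
E
cp f0.npy frame.npy
```

```text
t 9.15 rail xy z -1.55 -66.21 268.18 F x y z 0.8 -0.2 -0.5 grip 94.24411772038802 0.0
tool yaw err deg -0.07 tilt [-0.0007  0.0003] 0.3
cassette [([646.7, -76.0, 91.5], 0.85)]
catch_front_pad [([630.6, -73.5, 77.9], 0.58), ([672.3, -76.5, 77.7], 0.46)]
catch_back_pad [([672.0, -74.9, 79.0], 0.45)]
dock [([503.6, 56.8, 25.8], 0.91), ([649.3, -56.4, 52.1], 0.81), ([475.0, -296.5, 33.6], 0.66)]
9.4 [650.09065128 -65.69205534 268.68988943] [-1.33510679e+01  2.27220217e+01  7.84433800e+01  9.20993607e-05
  7.88299635e+01 -5.35583499e+00]
rail 4343 ((659.8778076171875, -2.2045059204101562), (142.48826599121094, 50.028785705566406), 81.39517974853516) 11.865601309319118
centerline x=k0*y+k1 [1.37083941e-01 6.60313085e+02] yaw deg -7.8056791305793585 w 49.84944370814732
rim 741 [[-32.8, -74.0, 46.3], [-31.5, -70.7, 47.8], [0.9, -55.9, 49.7], [31.3, -48.9, 51.6], [33.0, -48.6, 53.8]]
endcap 417 [[-26.4, 68.9, 14.2], [-24.2, 69.4, 14.9], [1.1, 72.7, 17.5], [25.4, 76.8, 18.8], [27.7, 77.0, 19.2]]
cap 1700 [[-16.5, -105.1, 89.1], [-15.2, -103.1, 90.6], [-0.4, -78.1, 92.1], [15.6, -55.7, 93.5], [
[... 239 characters left out ...]
2.];-56 [44. 54. 91.];-52 [11. 39. 51.];-48 [ 12. 296. 297.];-44 [285. 302. 305.];-40 [281. 284. 286.];-36 [-0. 12. 13.];-32 [-0. 12. 13.];-28 [-0. 12. 13.];-24 [-0. 12. 14.];-20 [-0. 12. 13.];-16 [-0. 12. 13.];-12 [-0. 12. 13.];-8 [ 0. 12. 13.];-4 [-0. 12. 13.];0 [-0. 12. 13.];4 [-0. 12. 13.];8 [-0. 12. 13.];12 [-0. 12. 13.];16 [ 0. 12. 13.];cap 1626 [[-16.5, -105.2, 90.4], [-15.3, -103.2, 90.8], [-0.5, -79.2, 92.1], [14.6, -57.1, 93.4], [16.1, -55.3, 94.0]]
catch? 492 [[-25.1, -91.6, 60.8], [-24.6, -89.7, 62.6], [0.5, -72.5, 78.4], [23.9, -55.8, 85.7], [25.1, -55.5, 86.8]]
rim 1103 [[-33.7, -111.7, 47.4], [-32.7, -109.4, 48.2], [-1.5, -62.6, 49.7], [31.8, -49.3, 51.1], [32.8, -48.9, 52.0]]
```

View pics/w4.png

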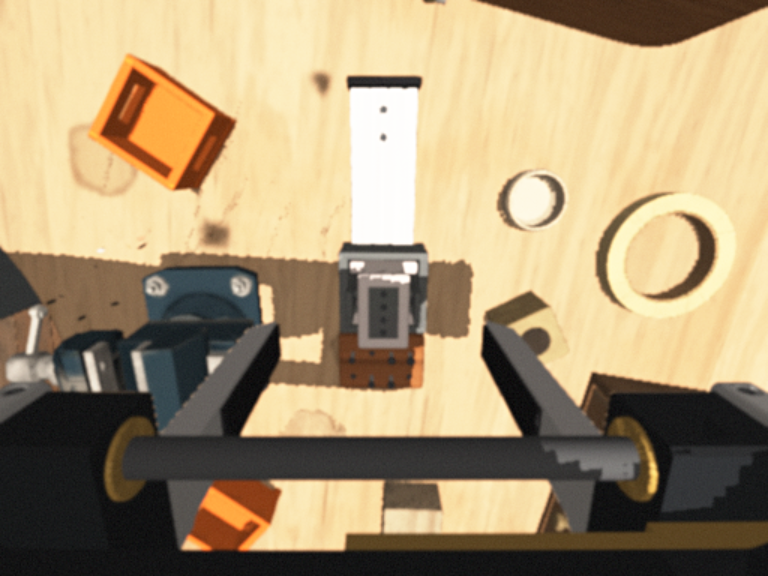

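Emit:
{"api": "apply_moves", "payload": {
  "newtons": 25,
  "deltas": [
    {"translation":[-0.008,0.001,0.01],"turn":0,"fingers":0.094},
    {"translation":[-0.014,0.0015,0.03],"turn":0,"fingers":0.094},
    {"translation":[-0.014,0.0015,0.055],"turn":0,"fingers":0.094},
    {"translation":[-0.014,0.0015,0.08],"turn":0,"fingers":0.094},
    {"translation":[-0.014,0.0015,0.1],"turn":0,"fingers":0.094},
    {"translation":[-0.014,0.0015,0.11],"turn":0,"fingers":0.094},
    {"translation":[-0.014,0.0015,0.116],"turn":0,"fingers":0.08},
    {"translation":[-0.014,0.0015,0.116],"turn":0,"fingers":0.07},
    {"translation":[-0.014,0.0015,0.116],"turn":0,"fingers":0.06},
    {"translation":[-0.014,0.0015,0.116],"turn":0,"fingers":0.06}
  ]
}}

```text
t: 10.23
eef_pos: [650.7, -80.4, 154.4]
eef_rot: [[0.14, 0.99, 0.003], [0.99, -0.14, -0.001], [-0.0, 0.003, -1.0]]
contact_force: [-1.0, 0.6, 0.3]
grip_width: 70.7
gripper_force: 0.0
```

```bash
python3 st.py
```

```text
t 10.23 rail xy z 1.24 -81.03 154.42 F x y z -1.1 0.5 0.3 grip 70.69152989290532 0.0
tool yaw err deg -0.11 tilt [ 0.0031 -0.0009] 0.41
```

Emit:
{"api": "apply_moves", "payload": {
  "newtons": 25,
  "deltas": [
    {"translation":[0.0005,-0.001,0.002],"turn":0,"fingers":0.055},
    {"translation":[0.0005,-0.001,0.0025],"turn":0,"fingers":0.055},
    {"translation":[0.0005,-0.001,0.0025],"turn":0,"fingers":0.052},
    {"translation":[0.0005,-0.001,0.0025],"turn":0,"fingers":0.048},
    {"translation":[0.0005,-0.001,0.0025],"turn":0,"fingers":0.044},
    {"translation":[0.0005,-0.001,0.0025],"turn":0,"fingers":0.04},
    {"translation":[0.0005,-0.001,0.0025],"turn":0,"fingers":0.036},
    {"translation":[0.0005,-0.001,0.0025],"turn":0,"fingers":0.03},
    {"translation":[0.0005,-0.001,0.0025],"turn":0,"fingers":0.03},
    {"translation":[0.0005,-0.001,0.0025],"turn":0,"fingers":0.03}
  ]
}}

```text
t: 11.07
eef_pos: [649.1, -79.5, 150.7]
eef_rot: [[0.14, 0.99, 0.001], [0.99, -0.14, -0.0], [0.0, 0.001, -1.0]]
contact_force: [0.2, 1.8, 3.4]
grip_width: 35.6
gripper_force: 25.0
```

```bash
python3 st.py
```

```text
t 11.07 rail xy z -0.53 -80.3 150.74 F x y z -0.0 1.9 3.4 grip 35.610649452895515 25.027994513511658
tool yaw err deg -0.12 tilt [ 0.0011 -0.0001] 0.09
```

Emit:
{"api": "apply_moves", "payload": {
  "newtons": 25,
  "deltas": [
    {"translation":[0,0,-0.001],"turn":0,"fingers":0.03},
    {"translation":[0,0,-0.002],"turn":0,"fingers":0.03},
    {"translation":[0,0,-0.003],"turn":0,"fingers":0.03},
    {"translation":[0,0,-0.004],"turn":0,"fingers":0.03},
    {"translation":[0,0,-0.005],"turn":0,"fingers":0.03},
    {"translation":[0,0,-0.006],"turn":0,"fingers":0.03},
    {"translation":[0,0,-0.007],"turn":0,"fingers":0.03},
    {"translation":[0,0,-0.008],"turn":0,"fingers":0.03},
    {"translation":[0,0,-0.009],"turn":0,"fingers":0.03},
    {"translation":[0,0,-0.01],"turn":0,"fingers":0.03}
  ]
}}

```text
t: 11.9
eef_pos: [648.4, -79.4, 160.2]
eef_rot: [[0.139, 0.99, -0.001], [0.99, -0.139, 0.0], [0.0, -0.001, -1.0]]
contact_force: [-0.1, 0.4, -2.4]
grip_width: 35.8
gripper_force: 25.0
```

```bash
python3 st.py; python3 b.py 5
```

```text
t 11.9 rail xy z -1.21 -80.3 160.17 F x y z -0.1 0.4 -2.4 grip 35.76886169532748 24.966247379779816
tool yaw err deg -0.11 tilt [-0.0008  0.0002] 1.15
11.95 [648.54624566 -79.43826753 160.44951718] [-1.45636577e+01  2.89929271e+01  8.31669632e+01 -1.34215682e-03
  6.78540461e+01 -6.54279614e+00]
```

View pics/w5.png

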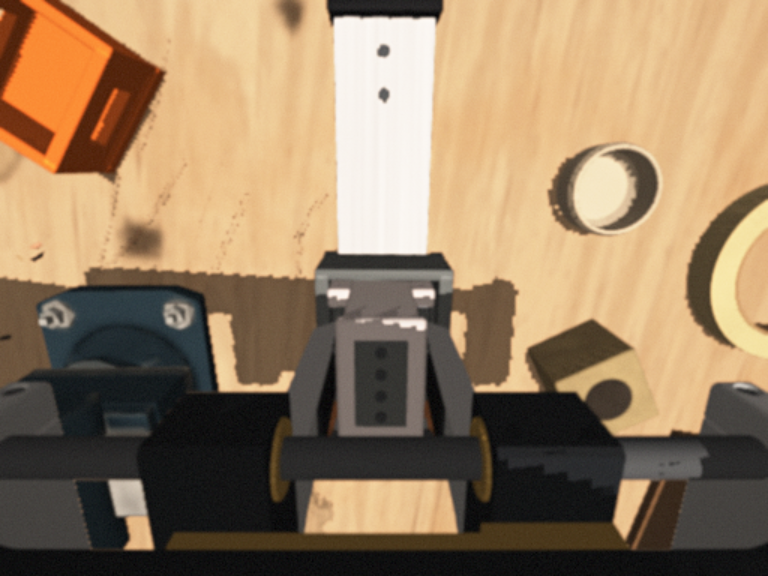

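Emit:
{"api": "apply_moves", "payload": {
  "newtons": 25,
  "deltas": [
    {"translation":[0,0.0003,-0.003],"turn":0,"fingers":0.03},
    {"translation":[0,0.0005,-0.007],"turn":0,"fingers":0.03},
    {"translation":[0,0.0005,-0.012],"turn":0,"fingers":0.03},
    {"translation":[0,0.0005,-0.018],"turn":0,"fingers":0.03},
    {"translation":[0,0.0005,-0.025],"turn":0,"fingers":0.03},
    {"translation":[0,0.0005,-0.032],"turn":0,"fingers":0.03},
    {"translation":[0,0.0005,-0.04],"turn":0,"fingers":0.03},
    {"translation":[0,0.0005,-0.05],"turn":0,"fingers":0.03},
    {"translation":[0,0.0005,-0.06],"turn":0,"fingers":0.03},
    {"translation":[0,0.0005,-0.07],"turn":0,"fingers":0.03}
  ]
}}

```text
t: 12.78
eef_pos: [649.3, -79.6, 231.5]
eef_rot: [[0.14, 0.99, 0.001], [0.99, -0.14, -0.0], [-0.0, 0.001, -1.0]]
contact_force: [-0.2, -0.7, -3.1]
grip_width: 35.8
gripper_force: 25.0
```

Emit:
{"api": "apply_moves", "payload": {
  "newtons": 25,
  "deltas": [
    {"translation":[0,0,-0.01],"turn":0,"fingers":0.03},
    {"translation":[0,0,-0.02],"turn":0,"fingers":0.03},
    {"translation":[0,0,-0.03],"turn":0,"fingers":0.03},
    {"translation":[0,0,-0.039],"turn":0,"fingers":0.03},
    {"translation":[0,0,-0.047],"turn":0,"fingers":0.03},
    {"translation":[0,0,-0.053],"turn":0,"fingers":0.03},
    {"translation":[0,0,-0.057],"turn":0,"fingers":0.03},
    {"translation":[0,0,-0.059],"turn":0,"fingers":0.03},
    {"translation":[0,0,-0.06],"turn":0,"fingers":0.03},
    {"translation":[0,0,-0.06],"turn":0,"fingers":0.03}
  ]
}}

```text
t: 13.62
eef_pos: [649.0, -79.5, 289.9]
eef_rot: [[0.14, 0.99, -0.001], [0.99, -0.14, 0.0], [0.0, -0.001, -1.0]]
contact_force: [0.8, -0.7, -3.0]
grip_width: 35.8
gripper_force: 25.0
```

```bash
python3 st.py; python3 b.py 6 dock cassette; python3 - <<'E'
from h import *
f=np.load("f0.npy"); o,ex,ey=f[:2],f[2:4],f[4:]
def loc(W):
    W=W.reshape(-1,3); return np.c_[(W[:,:2]-o)@ex,(W[:,:2]-o)@ey,W[:,2]]
L=loc(np.load("w6.npz")["W"]); L=L[np.isfinite(L).all(1)]
m=(L[:,2]>47)&(L[:,2]<52)&(abs(L[:,0])<40)&(L[:,1]>-113)&(L[:,1]<-30)
print("rim",m.sum(),np.percentile(L[m],[1,5,50,95,99],axis=0).round(1).tolist())
m=(abs(L[:,0])<15)&(abs(L[:,1]+80)<25)&(L[:,2]>150); print("cap z",np.percentile(L[m][:,2],[10,50,90]).round(1),m.sum())
c=cam("scene"); cv2.imwrite("pics/scene2.png",cv2.resize(c["image"][150:330,170:400],None,fx=3.4,fy=3.3,interpolation=cv2.INTER_CUBIC))
L=loc(cloud(c)); L=L[np.isfinite(L).all(1)]
m=(abs(L[:,0])<40)&(abs(L[:,1]+80)<40)&(L[:,2]>75)&(L[:,2]<240); print("scene z of lifted",np.percentile(L[m][:,2],[1,3,10,50,90]).round(1),m.sum())
E
```

```text
t 13.62 rail xy z -0.54 -80.34 289.91 F x y z 0.9 -0.6 -3.0 grip 35.82017123396525 24.966202676296234
tool yaw err deg -0.12 tilt [-0.0005  0.0001] 0.5
dock [([645.9, -70.4, 16.4], 0.62), ([501.4, 59.0, 25.5], 0.59)]
cassette [([650.2, -66.6, 231.9], 0.71)]
13.7667 [648.87393983 -79.45573462 289.41080083] [-1.45585477e+01  2.18752352e+01  7.71004807e+01  5.67487321e-04
  8.10982677e+01 -6.53614399e+00]
rim 569 [[-33.5, -82.7, 47.3], [-32.4, -80.7, 48.1], [-0.4, -54.6, 49.7], [31.9, -49.5, 51.0], [32.9, -48.6, 51.5]]
cap z [214.4 232.2 325.3] 9930
scene z of lifted [157.4 159.2 166.6 201.6 231.9] 966
```

View pics/w6.png

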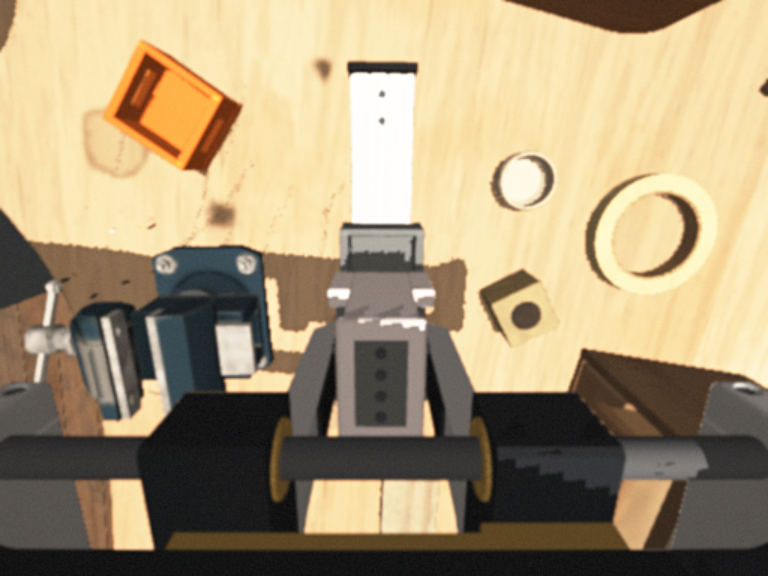

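View pics/scene2.png

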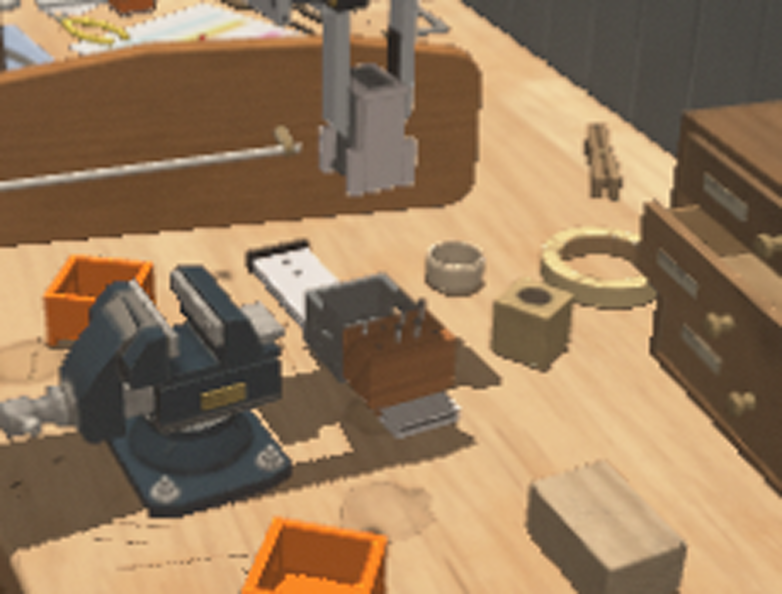

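Emit:
{"api": "apply_moves", "payload": {
  "newtons": 25,
  "deltas": [
    {"translation":[0,0,0],"turn":0,"fingers":0.03},
    {"translation":[0,0,0],"turn":0,"fingers":0.03},
    {"translation":[0,0,0],"turn":0,"fingers":0.03},
    {"translation":[0,0,0],"turn":0,"fingers":0.03},
    {"translation":[0,0,0],"turn":0,"fingers":0.03},
    {"translation":[0,0,0],"turn":0,"fingers":0.03},
    {"translation":[0,0,0],"turn":0,"fingers":0.03},
    {"translation":[0,0,0],"turn":0,"fingers":0.03},
    {"translation":[0,0,0],"turn":0,"fingers":0.03},
    {"translation":[0,0,0],"turn":0,"fingers":0.03}
  ]
}}

```text
t: 14.65
eef_pos: [649.1, -79.5, 290.1]
eef_rot: [[0.14, 0.99, 0.0], [0.99, -0.14, 0.0], [0.0, -0.0, -1.0]]
contact_force: [-0.7, 0.6, -1.8]
grip_width: 35.5
gripper_force: 25.0
```

```bash
python3 st.py; python3 -c "
from bench import finish_job
print(finish_job())"
```

```text
t 14.65 rail xy z -0.44 -80.33 290.15 F x y z -0.8 0.5 -1.8 grip 35.4527618809515 24.9662446975708
tool yaw err deg -0.12 tilt [0. 0.] 0.05
the job is handed in; nothing more can be done
None
```

The job is handed in: the dock was measured flush against the bur block (to about 1 mm, and unchanged after the lift). The cassette is held upright and still by its pinched catches, its underside about 15 cm above the bench, and the clock stood at 14.65 s of the 58 s allowed.

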